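# Push the butter square into the portioning guide

### The job

Push the wrapped butter block that lies in front of the wooden L-shaped portioning guide along the table into the guide, until its long side is flush against the long fence. Then push the guide's sliding stop along that fence until the butter is snug, without a gap, between the short fence and the stop. Only push with the fingers, gently: do not take hold of the butter or the stop, do not lift or tip the butter, leave the other things where they are, and finish clear of everything.

Things in the scene. Friction and masses are not known exactly. Their poses are not given: they have to be found in the camera images.
- guide: Wooden L-shaped guide, fixed on the table, turned 0.25 to 0.6 rad clockwise. Origin: inside corner of the L, at table level; +x points through the long fence, away from the butter. Both fences 16 mm thick, 24 mm high. Long fence (three dark marks): x 0 to 16, y +16 to -240 mm. Short fence: y 0 to +16, x 0 to -75 mm. Butter belongs at x < 0, y < 0 on the table, its centre at x -37, y -51 mm.
- butter: Loose rigid butter block in white and green paper, 73 (its x) by 102 (its y) by 37 mm high, about 0.25 kg; origin: centre of its underside. Its y side goes along the long fence. It starts in front of the guide, centre 137 to 160 mm short of the long fence, turned up to 0.4 rad from the guide; pushed straight and squared it enters between short fence and stop.
- stop (a joint): The guide's sliding stop: travel in m along the long fence towards the short fence (guide +y). Its inner face is at guide y = -0.19 + value; starts at 0 to 0.015, end of travel 0.12, snug against seated butter at about 0.088. About 1 N of friction; it stays where it is left.
- stop_face (a point): Foot of the stop's inner face where it meets the long fence, at table level; axes parallel to the guide's. The stop is a wooden jaw 14 mm thick (y 0 to -14 mm), 65 mm long (x 0 to -65 mm), top 36 mm above the table, with a saddle over the fence (x -3 to +23, y 0 to -30 mm). Push its outer face (y = -14 mm) towards +y.
- small_jar: Bystander near the left front edge of the table: glass jar with red icing, 72 mm across, 76 mm high; origin at the centre of its underside.
- measuring_cup: Bystander at the left front edge: metal measuring cup with a side handle, 84 x 107 x 81 mm high; origin on its underside.
- cutter_0: Bystander near the front edge, right of the butter: fluted tin ring, 75 mm across, 26 mm high; origin at the centre of its underside.
- timer: Bystander near the left front edge: round red kitchen timer, 65 mm across, 44 mm high; origin at the centre of its underside.
- cutter_1: Bystander behind the guide, beside the tray of tarts: smooth tin ring, 60 mm across, 34 mm high; origin at the centre of its underside.

How it is judged:
By the outcome, as a careful person would: the job done as asked, in the order asked, and still so for the second after the job is handed in, with the robot touching nothing.
It also fails if it takes over 51 s, if anything falls off the work surface, if the arm or the gripper's body presses on something with over 40 N, if the wrist force passes 120 N, or if a joint passes its speed limit or range.

### The arm

A 6-joint arm with a two-finger parallel gripper is mounted at the origin on a cart in front of the work surface, level with it; the furniture and walls round the work are solid. World frame = base frame: x ahead of the robot, y to its left, z up, the work surface at z = 0. Lengths are in m, angles in rad, forces in N, time in s.
With the tool pointing down it reaches from about 0.35 to 0.925 m from the base axis. Payload 6.4 kg.
Tool frame: the origin (TCP) lies on the mounting face of the last link; the fingertips stand 199 mm ahead of it and the grasp point (between the pads) lies 180 mm ahead of it; z points along the fingers, y is the line along which they close (so a half turn about z gives the same grasp; the last joint's range is limited). The gripper opens to 94 mm and grips with 3 to 60 N. Pads are 16 mm wide; open, the fingers measure 119 mm over their backs; the gripper's body (75 mm by 177 mm) begins 78 mm behind the grasp point.
Start: joints at [-1.409, 0.245, 1.558, -0, 1.339, -0.174], TCP at [0.214, -0.614, 0.405] pointing down, gripper open.
Joint ranges: [-3.13, 3.13], [-1.02, 2.26], [0.13, 2.54], [-0.95, 4.09], [0.21, 2.88], [-2.74, 2.74]. Speed limits (rad/s): [2.57, 2.57, 3.14, 3.14, 3.14, 3.14].

### API

Orientations are given as a rotation vector (axis times angle).
In Python, from plant import env gives the robot as it stands.
- The arm moves only by the shell command python3 shift.py [FORCE], which reads ROWS from standard input. ROWS is a JSON list of rows, 1 to 5 of them, each of 7 numbers: the opening from 0.0 (shut) to 1.0 (fully open), then dx, dy, dz in parts of the range, where 1.0 means 30 cm, then a rotation vector rx, ry, rz in parts of the range, where 1.0 means 2 pi rad; each row is the pose to reach, as a shift and turn from the pose commanded when the command began, along the tool's axes at that moment; what a row does not reach only later rows make up. A row lasts 1/10 s, in which the tool goes at most 0.05 m and 0.15 rad, less where a joint would pass 70% of its speed; a pose out of reach is approached as far as the arm can. The fingers move at their own pace and stop on an object; FORCE is the grip in N (left out, the last holds). Time passes only in rows, so rows that do not move let the fingers close. It prints the time, the measured TCP pose, the force, the opening and the grip force at its end. No shift or turn number may pass 1 either way. Input that does not fit is refused with a message, and nothing moves.
- env.get_obs(): the state, without advancing time (a new reading comes with each control period).
- env.camera(name): name is "scene" or "side" or "wrist"; returns the picture (480x640x3 uint8, red, green, blue); there is no depth.
- env.get_calibration(name): a dict with "mtx" (3x3 intrinsics, pixels), "R" (3x3) and "t" (3): a world point X has camera coordinates R X + t; the wrist camera has in their place "tool_from_camera" (4x4, takes a point from camera to tool coordinates, whose origin is the TCP and whose axes are the flange's). Camera axes: x right, y down, z forward; pixel columns grow to the right and rows downward; lengths in m; the calibration is good to about 2 mm. A picture is of the moment at which its call begins: read the wrist's pose just before it. get_calibration takes no time and is no camera call.
- env.close_job(): hands the job in; it is judged then, once.
The state is a dict: "clock": time; "qpos": joint angles; "dq": joint speeds; "tau": joint torques, N m; "eef_pos": TCP position; "eef_rot": TCP orientation; "ft_force": force on the tool from outside, world axes, zero at the start; "moment": the same for the moment, N m; "gripper_width": opening from 0.0 (shut) to 1.0 (fully open); "grasp_force": force on a finger pad.
Only numpy, scipy, OpenCV 4.12 (cv2) and the standard library are available. Lean on these libraries where they do the work, as an engineer would, in place of code of your own. Each camera call takes 0.05 s, during which the arm holds its last target. There are 200 camera calls.

## Working session

There is one attempt and no reset: what is moved stays moved. The work goes in short steps, Python scripts to look and compute and a shell command to move; the robot and the scene stay as the last step left them, time stands still between calls to the robot, and variables do not carry over. Pictures are saved under pics/ and viewed, at most 13 in all, crops included, and the job is handed in when it is done.

```bash
ls; mkdir -p pics
python3 - <<'E'
from plant import env
import cv2
o=env.get_obs(); print({k:(v if not hasattr(v,'round') else v.round(3)) if not isinstance(v,list) else v for k,v in o.items()})
for n in ("scene","side"):
    cv2.imwrite(f"pics/{n}0.png",env.camera(n)[:,:,::-1])
    c=env.get_calibration(n); print(n,c["mtx"],c["R"],c["t"])
print(env.get_calibration("wrist"))
E
```

```text
pics
plant.py
shift.py
{'clock': 0.0, 'qpos': array([-1.409,  0.246,  1.559,  0.   ,  1.339, -0.174]), 'dq': array([-0.   , -0.   ,  0.   ,  0.   ,  0.001,  0.   ]), 'tau': array([-0.0000e+00, -4.1583e+01, -3.1461e+01,  6.8000e-02,  3.3000e-02,
       -0.0000e+00]), 'eef_pos': array([ 0.214, -0.613,  0.404]), 'eef_rot': array([-3.096, -0.525, -0.   ]), 'ft_force': array([-0.155, -0.123,  0.467]), 'moment': array([0.027, 0.012, 0.017]), 'grasp_force': 0.0, 'gripper_width': 0.9983061244506523}
scene [[538.94748819   0.         316.4907238 ]
 [  0.         538.94748819 241.48392089]
 [  0.           0.           1.        ]] [[-0.83604355 -0.5484371   0.01574581]
 [-0.36138553  0.52885258 -0.76792932]
 [ 0.41283372 -0.64771266 -0.64034102]] [0.471309   0.26873717 0.92300518]
side [[441.88427332   0.         321.5799707 ]
 [  0.         441.88427332 230.23797459]
 [  0.           0.           1.        ]] [[-0.9252706  -0.37880732 -0.01947648]
 [-0.18458034  0.4945229  -0.84933927]
 [ 0.33136749 -0.78227368 -0.52748789]] [0.5108685  0.16273384 0.78449571]
{'mtx': array([[355.08818644,   0.        , 313.75761558],
       [  0.        , 355.08818644, 236.87083717],
       [  0.        ,   0.        ,   1.        ]]), 'tool_from_camera': array([[-6.64271799e-04, -9.66759918e-01, -2.55685001e-01,
         7.48726052e-02],
       [ 9.99999627e-01, -5.01001342e-04, -7.03692179e-04,
        -5.52813675e-05],
       [ 5.52202865e-04, -2.55685373e-01,  9.66759890e-01,
         1.95160180e-02],
       [ 0.00000000e+00,  0.00000000e+00,  0.00000000e+00,
         1.00000000e+00]])}
```

View pics/scene0.png

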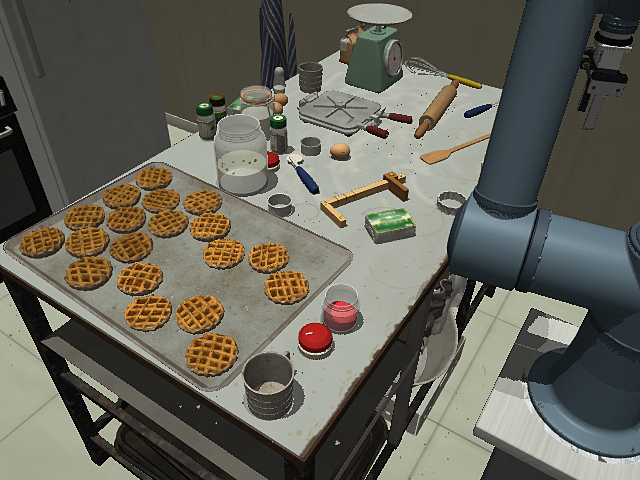

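View pics/side0.png

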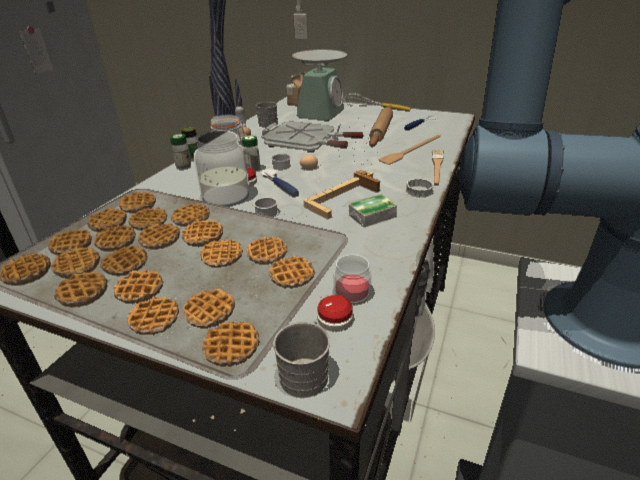

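The scene view shows the butter at about (390,225), the guide's short fence at about (335,215), the long fence running to (385,185), and the stop at about (397,187). I'll compute rough positions, then bring the wrist camera over them.

```bash
cat > h.py <<'E'
from plant import env
import numpy as np, cv2
from scipy.spatial.transform import Rotation as Ro
def cam(n,o=None):
    c=env.get_calibration(n)
    if n!="wrist":
        R,t=np.array(c["R"]),np.array(c["t"]); return np.array(c["mtx"]),R,t
    T=np.eye(4); T[:3,:3]=Ro.from_rotvec(o["eef_rot"]).as_matrix(); T[:3,3]=o["eef_pos"]
    W=np.linalg.inv(T@np.array(c["tool_from_camera"])); return np.array(c["mtx"]),W[:3,:3],W[:3,3]
def ray(C,uv,z=0):
    K,R,t=C; uv=np.atleast_2d(np.asarray(uv,float)); z=np.broadcast_to(z,len(uv))
    d=np.c_[uv,np.ones(len(uv))]@np.linalg.inv(K).T@R; c=-R.T@t
    return c+d*((z-c[2])/d[:,2])[:,None]
def proj(C,X):
    K,R,t=C; p=(np.atleast_2d(X)@R.T+t)@K.T; return p[:,:2]/p[:,2:]
def totool(o,v): return Ro.from_rotvec(o["eef_rot"]).inv().apply(v)
E
python3 - <<'E'
from h import *
S=cam("scene");D=cam("side")
print("scene butter,shortend,corner,stop",ray(S,[(390,220),(340,222),(323,205),(397,185),(450,200)],[.037,.024,.024,.036,.02]).round(3))
print("side",ray(D,[(372,205),(325,213),(307,202),(368,180)],[.037,.024,.024,.036]).round(3))
o=env.get_obs(); R=Ro.from_rotvec(o["eef_rot"]).as_matrix(); print(R.round(3))
E
```

```text
scene butter,shortend,corner,stop [[ 0.498 -0.207  0.037]
 [ 0.598 -0.151  0.024]
 [ 0.666 -0.185  0.024]
 [ 0.551 -0.348  0.036]
 [ 0.422 -0.385  0.02 ]]
side [[ 0.501 -0.205  0.037]
 [ 0.603 -0.148  0.024]
 [ 0.668 -0.186  0.024]
 [ 0.553 -0.34   0.036]]
[[ 0.944  0.329 -0.   ]
 [ 0.329 -0.944  0.002]
 [ 0.    -0.002 -1.   ]]
```

The rows are not in the units I measure in: shifts go in shares of 30 cm and turns go in shares of 2 pi rad. I convert before sending: 0.22 m / 0.3 = 0.7333, 0.18 m / 0.3 = 0.6, 0.5 rad / 6.2832 = 0.0796.

```bash
echo '[[1, 0.15, -0.0733, 0, 0, 0, 0.0159], [1, 0.3, -0.1467, 0, 0, 0, 0.0318], [1, 0.45, -0.22, 0, 0, 0, 0.0477], [1, 0.6, -0.2933, 0, 0, 0, 0.0637], [1, 0.7333, -0.3667, 0, 0, 0, 0.0796]]' | python3 shift.py; python3 -c "
from h import *
o=env.get_obs();print(o['qpos'].round(3),totool(o,np.array([.55,-.27,.40])-o['eef_pos']).round(3),Ro.from_rotvec(o['eef_rot']).as_matrix()[:,0].round(3))"
```

```text
clock: 0.6
eef_pos: [0.3869, -0.4355, 0.4042]
eef_rot: [-3.13, 0.264, 0.0]
ft_force: [0.1, -0.1, 0.2]
gripper_width: 1.002
grasp_force: 0.0
[-1.039  0.089  1.735  0.     1.318  0.7  ] [ 0.133 -0.19   0.004] [ 0.986 -0.167 -0.   ]
```

In the tool's units: -0.19 m / 0.3 = -0.6333, -0.152 m / 0.3 = -0.5067, 0.25 rad / 6.2832 = 0.0398.

```bash
echo '[[0.6, 0.09, -0.1267, 0, 0, 0, 0.0159], [0.6, 0.18, -0.2533, 0, 0, 0, 0.0318], [0.6, 0.2667, -0.38, 0, 0, 0, 0.0398], [0.6, 0.3567, -0.5067, 0, 0, 0, 0.0398], [0.6, 0.4433, -0.6333, 0, 0, 0, 0.0398]]' | python3 shift.py;echo '[[0.6, 0, 0, 0, 0, 0, 0]]' | python3 shift.py
python3 - <<'E'
from h import *
o=env.get_obs(); im=env.camera("wrist")[:,:,::-1]; cv2.imwrite("pics/w1.png",im)
np.savez("w1.npz",p=o["eef_pos"],r=o["eef_rot"]); print(o["qpos"].round(3))
E
```

```text
clock: 1.1
eef_pos: [0.5489, -0.2699, 0.4043]
eef_rot: [-3.074, 0.646, 0.001]
ft_force: [-0.2, -0.8, 0.1]
gripper_width: 0.617
grasp_force: 0.0
clock: 1.2
eef_pos: [0.5504, -0.2678, 0.4041]
eef_rot: [-3.075, 0.636, 0.0]
ft_force: [0.7, -0.3, 0.2]
gripper_width: 0.601
grasp_force: 0.0
[-6.380e-01  1.580e-01  1.659e+00  1.000e-03  1.325e+00  1.341e+00]
```

View pics/w1.png

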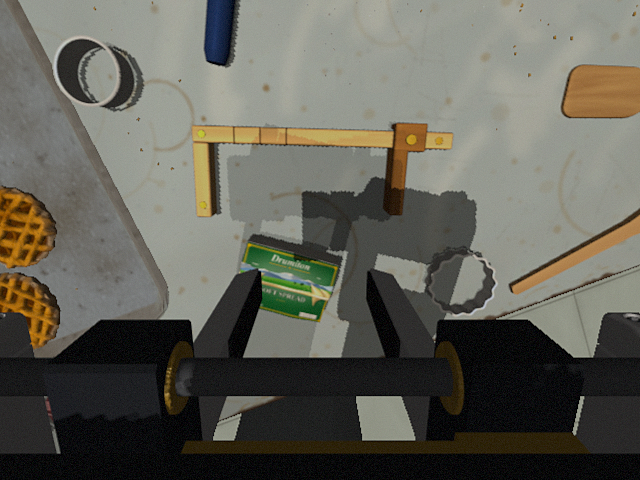

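The wrist view shows the guide nearly square to the image: outer corner at (193,126), fence end at (453,140), short-fence end at (204,216), stop jaw at (396,214). The butter top is near (290,280), partly hidden by a finger. I'll measure the edges.

```bash
python3 - <<'E'
from h import *
im=cv2.imread("pics/w1.png"); d=np.load("w1.npz"); C=cam("wrist",{"eef_pos":d["p"],"eef_rot":d["r"]})
hsv=cv2.cvtColor(im,cv2.COLOR_BGR2HSV)
m=cv2.inRange(hsv,(8,80,60),(30,255,255)); m[:, :150]=0; m[225:]=0; m[:,480:]=0
# inner edge of long fence (columns 225..380) bottom-most wood pixel; top-most too
cols=np.arange(230,375,5)
bot=np.array([(u,np.where(m[100:180,u])[0].max()+100.5) for u in cols]); top=np.array([(u,np.where(m[100:180,u])[0].min()+99.5) for u in cols])
B=ray(C,bot,.024);T=ray(C,top,.024)
def fit(P):
    vx,vy,x,y=cv2.fitLine(P[:,:2].astype(np.float32),cv2.DIST_HUBER,0,.01,.01).ravel(); return np.array([x,y]),np.array([vx,vy])*np.sign(vy)
pb,db=fit(B);pt,dt=fit(T)
print("yaw(y axis)-90 of bottom,top",[np.arctan2(-v[0],v[1]) for v in(db,dt)])
n=np.array([db[1],-db[0]]); print("thickness",(pt-pb)@n)
rows=np.arange(155,205,4)
def edge(lo,hi,w):
    return np.array([(lo+np.where(m[v,lo:hi])[0].__getattribute__(w)()+(.5 if w=="max" else -.5)+0.0,v) for v in rows])
si,so=edge(170,240,"max"),edge(170,240,"min"); ji,jo=edge(370,430,"min"),edge(370,430,"max")
for nme,e,z in(("short inner",si,.024),("short outer",so,.024),("jaw inner",ji,.036),("jaw outer",jo,.036)):
    P=ray(C,e,z)[:,:2]; p,dd=fit(P); print(nme,"along y:",((P-pb)@db).round(4)[[0,6,12]],"median",np.median((P-pb)@db).round(4))
    if nme=="short inner": y0=np.median((P-pb)@db)
print("corner",pb+db*y0, "ydir",db,"xdir",n)
E
python3 - <<'E'
import cv2
a=cv2.imread("pics/w1.png")[220:340,220:370]; b=cv2.imread("pics/scene0.png")[190:250,350:430]
a=cv2.resize(a,(600,480),interpolation=3)
cv2.imwrite("pics/c1.png",a); cv2.imwrite("pics/c2.png",cv2.resize(b,(800,600),interpolation=2))
E
```

```text
yaw(y axis)-90 of bottom,top [np.float32(-0.43685842), np.float32(-0.4341184)]
thickness 0.015842333
short inner along y: [0.0865 0.0866 0.0867] median 0.0867
short outer along y: [0.1033 0.1027 0.1031] median 0.103
jaw inner along y: [-0.092  -0.092  -0.1039] median -0.0927
jaw outer along y: [-0.1054 -0.1056 -0.1059] median -0.1059
corner [ 0.66072072 -0.20192019] ydir [0.423095  0.9060853] xdir [ 0.9060853 -0.423095 ]
```

View pics/c1.png

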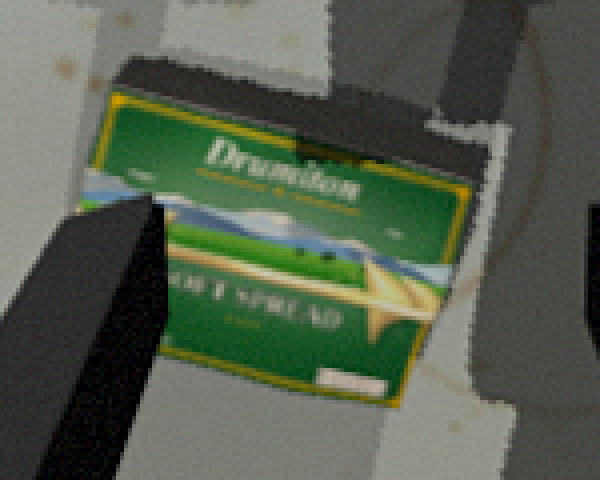

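View pics/c2.png

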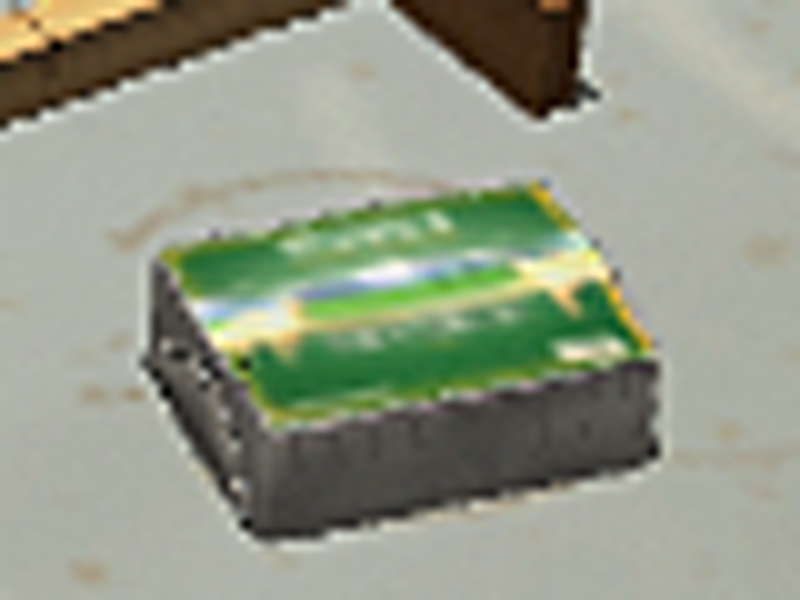

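The crops give the butter top corners. In the wrist view they are (248,242), (339.5,266), (320,322), and in the scene view (366.5,215.5), (404.5,208.5), (416,225), (377,232.5).

```bash
cat >> h.py <<'E'
G=np.array([0.6607,-0.2019]); YD=np.array([0.4226,0.9063]); XD=np.array([0.9063,-0.4226])
def g(P): P=np.atleast_2d(P)[:,:2]-G; return np.c_[P@XD,P@YD]
def w(P): P=np.atleast_2d(P); return G+P[:,:1]*XD+P[:,1:2]*YD
def tip(o): return g(o["eef_pos"]+Ro.from_rotvec(o["eef_rot"]).apply([0,0,.199]))[0], o["eef_pos"][2]-.199
E
python3 - <<'E'
from h import *
d=np.load("w1.npz"); C=cam("wrist",{"eef_pos":d["p"],"eef_rot":d["r"]}); S=cam("scene")
a=g(ray(C,[(248.2,242.5),(339.5,265.7),(320,321.7)],.037)); b=g(ray(S,[(366.5,215.5),(404.5,208.5),(416,225.2),(376.8,232.5)],.037))
for q in(a,b):
    e=np.diff(q,axis=0); print((q*1e3).round(1).tolist(),np.linalg.norm(e,axis=1).round(4),"ang",np.arctan2(e[0,0],-e[0,1]).round(3))
print("centre",(a[0]+a[2])/2,b.mean(0),(b[0]+b[2])/2)
o=env.get_obs();print(tip(o),Ro.from_rotvec(o["eef_rot"]).as_matrix()[:,:2].T.round(3))
# corner check in scene
print(g(ray(S,[(323,205),(340,222)],.024)))
print("cutter", g(ray(C,[(460,282)],.026)))
E
```

```text
[[-97.6, -39.2], [-119.9, -133.1], [-184.5, -115.0]] [0.0966 0.067 ] ang -0.233
[[-103.4, -37.0], [-126.9, -130.7], [-190.6, -112.7], [-166.3, -19.9]] [0.0966 0.0662 0.096 ] ang -0.245
centre [-0.14102542 -0.07709212] [-0.14679054 -0.07508858] [-0.14697987 -0.07486869]
(array([-0.07271079, -0.10843552]), np.float64(0.2050537091346067)) [[ 0.917 -0.399 -0.001]
 [-0.399 -0.917 -0.   ]]
[[-0.00209539  0.01812729]
 [-0.07889977  0.01991325]]
cutter [[-0.13874574 -0.26506362]]
```

Measured in the guide frame, the butter's centre is near (-143,-76) mm and it is turned -0.24 rad. The stop's inner face is at y≈-180 mm. My plan is to get behind the butter with the tool turned to match it, push in on two fingertips, and square it up during the push.

```bash
cat >> h.py <<'E'
def plan(tgt,z,dyaw):
    "tgt: tip in guide xy, z: tip height, dyaw: tool x yaw rel. guide"
    o=env.get_obs(); t,h=tip(o); x=Ro.from_rotvec(o["eef_rot"]).as_matrix()[:,0]
    yaw=np.arctan2(x[1],x[0])+0.4363
    dw=np.r_[w([tgt])[0]-w([t])[0],z-h]
    print("tip g mm",(t*1e3).round(1),"z",round(h*1e3,1),"yaw",yaw.round(3),"F",o["ft_force"].round(1),"-> tool d",totool(o,dw).round(4),"rz",round(yaw-dyaw,3))
E
python3 -c "
from h import *
plan([-.2125,-.059],.11,-.24)"
```

```text
tip g mm [ -72.7 -108.4] z 205.1 yaw 0.026 F [-0.5 -0.2 -0.6] -> tool d [-0.1383 -0.0531  0.0952] rz 0.266
```

In the tool's units: -0.138 m / 0.3 = -0.46, -0.105 m / 0.3 = -0.35, 0.266 rad / 6.2832 = 0.0423.

```bash
echo '[[0.6, -0.1167, -0.0467, 0.08, 0, 0, 0.0111], [0.6, -0.2333, -0.0933, 0.16, 0, 0, 0.0223], [0.6, -0.35, -0.1367, 0.24, 0, 0, 0.0334], [0.6, -0.46, -0.1767, 0.3167, 0, 0, 0.0423], [0.6, -0.46, -0.1767, 0.3167, 0, 0, 0.0423]]' | python3 shift.py >/dev/null
python3 - <<'E'
from h import *
plan([-.2125,-.059],.012,-.24)
o=env.get_obs(); im=env.camera("wrist")[:,:,::-1]; cv2.imwrite("pics/w2.png",im); np.savez("w2.npz",p=o["eef_pos"],r=o["eef_rot"])
E
```

```text
tip g mm [-219.8  -60. ] z 104.9 yaw -0.245 F [-0.3  0.3  0.1] -> tool d [ 0.008  -0.0029  0.0928] rz -0.005
```

View pics/w2.png

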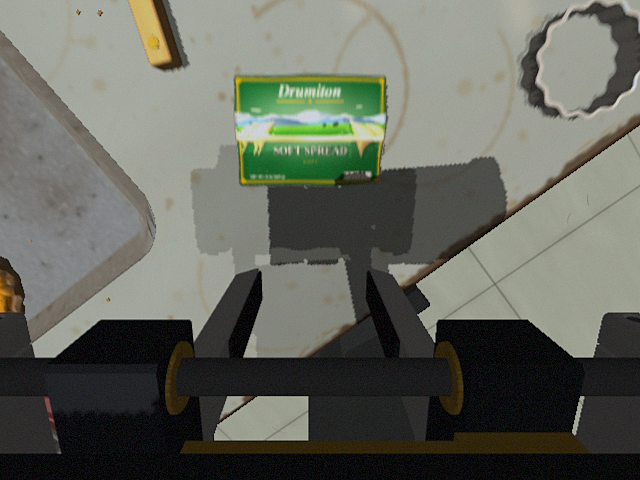

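The butter is now square to the image, with top corners at (235,76), (386,77), (380,182) and (240,184), and it is centred between the fingers. I'll refine its pose and plan the descent.

Run:
```python
from h import *
d=np.load("w2.npz"); C=cam("wrist",{"eef_pos":d["p"],"eef_rot":d["r"]})
q=g(ray(C,[(235,76),(386,77),(380,182.5),(240,184)],.037)); e=np.diff(q,axis=0)
print((q*1e3).round(1).tolist(),np.linalg.norm(e,axis=1).round(4),np.arctan2(e[0,0],-e[0,1]),np.arctan2(-e[2,0],e[2,1]),q.mean(0))
print(g(ray(C,[(400,290),(560,172)],0)))
```

```text
[[-95.9, -38.4], [-120.0, -132.0], [-185.1, -115.2], [-162.6, -21.1]] [0.0966 0.0673 0.0968] -0.25140557775633504 -0.2349777615087342 [-0.1408919  -0.07666374]
[[-0.28620822 -0.11960284]
 [-0.2175399  -0.2602501 ]]
```

In the tool's units: 0.093 m / 0.3 = 0.31, 0.06 m / 0.3 = 0.2.

```bash
echo '[[0.6, 0.0133, -0.0033, 0.1, 0, 0, 0], [0.6, 0.0267, -0.01, 0.2, 0, 0, 0], [0.6, 0.0267, -0.01, 0.2833, 0, 0, 0], [0.6, 0.0267, -0.01, 0.31, 0, 0, 0], [0.6, 0.0267, -0.01, 0.31, 0, 0, 0]]' | python3 shift.py >/dev/null; python3 -c "
from h import *
plan([-.188,-.066],.012,-.245)"
```

```text
tip g mm [-202.7  -60.7] z 17.6 yaw -0.245 F [0.3 0.7 0.9] -> tool d [0.0155 0.0015 0.0056] rz 0.0
```

In the tool's units: 0.02 m / 0.3 = 0.0667, 0.012 m / 0.3 = 0.04.

```bash
echo '[[0.6, 0.0133, 0, 0, 0, 0, 0], [0.6, 0.0267, 0, 0, 0, 0, 0], [0.6, 0.04, 0, 0, 0, 0, 0], [0.6, 0.0533, 0, 0, 0, 0, 0], [0.6, 0.0667, 0, 0, 0, 0, 0]]' | python3 shift.py; python3 -c "
from h import *
plan([-.188,-.066],.012,-.245)"
```

```text
clock: 2.8
eef_pos: [0.4667, -0.1828, 0.2169]
eef_rot: [-2.961, 1.047, 0.003]
ft_force: [-2.9, 3.8, 3.7]
gripper_width: 0.6
grasp_force: 2.1
tip g mm [-184.2  -64.5] z 17.9 yaw -0.244 F [-2.9  3.8  3.7] -> tool d [-0.0033  0.0024  0.0059] rz 0.001
```

In the tool's units: 0.038 m / 0.3 = 0.1267, 0.0305 m / 0.3 = 0.1017, -0.245 rad / 6.2832 = -0.039.

```bash
echo '[[0.6, 0.0267, -0.0083, 0.0067, 0, 0, -0.008], [0.6, 0.0517, -0.0167, 0.0133, 0, 0, -0.0159], [0.6, 0.0767, -0.025, 0.0167, 0, 0, -0.0239], [0.6, 0.1017, -0.0333, 0.0167, 0, 0, -0.0318], [0.6, 0.1267, -0.0417, 0.0167, 0, 0, -0.039]]' | python3 shift.py >/dev/null
python3 - <<'E'
from h import *
plan([-.083,-.060],.012,0)
o=env.get_obs(); im=env.camera("wrist")[:,:,::-1]; cv2.imwrite("pics/w3.png",im); np.savez("w3.npz",p=o["eef_pos"],r=o["eef_rot"])
cv2.imwrite("pics/s3.png",env.camera("scene")[:,:,::-1])
E
```

```text
tip g mm [-144.4  -62. ] z 12.3 yaw 0.003 F [-2.3 -0.7  1. ] -> tool d [ 0.0615 -0.0018  0.0002] rz 0.003
```

View pics/w3.png

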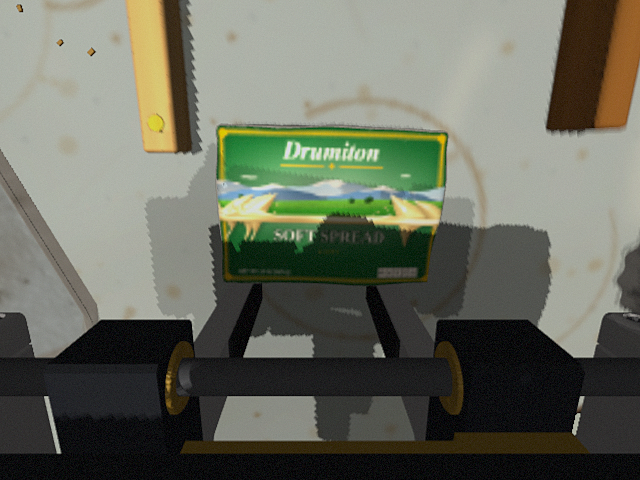

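The butter is nearly square with the tool: front edge from (218,126) to (447,131), left edge well clear of the short fence at u≈190. Its centre is about 8 mm to the right of the tool's. I'll push on with a small drift to the left.

In the tool's units: 0.045 m / 0.3 = 0.15, -0.01 m / 0.3 = -0.0333.

```bash
echo '[[0.6, 0.03, -0.0067, 0, 0, 0, 0], [0.6, 0.06, -0.0133, 0, 0, 0, 0], [0.6, 0.09, -0.02, 0, 0, 0, 0], [0.6, 0.12, -0.0267, 0, 0, 0, 0], [0.6, 0.15, -0.0333, 0, 0, 0, 0]]' | python3 shift.py >/dev/null
python3 - <<'E'
from h import *
plan([-.081,-.052],.012,0)
o=env.get_obs(); im=env.camera("wrist")[:,:,::-1]; cv2.imwrite("pics/w4.png",im); np.savez("w4.npz",p=o["eef_pos"],r=o["eef_rot"])
E
```

```text
tip g mm [-98.4 -51.6] z 12.5 yaw 0.001 F [-0.8  1.3 -1.1] -> tool d [0.0174 0.0005 0.0005] rz 0.001
```

View pics/w4.png

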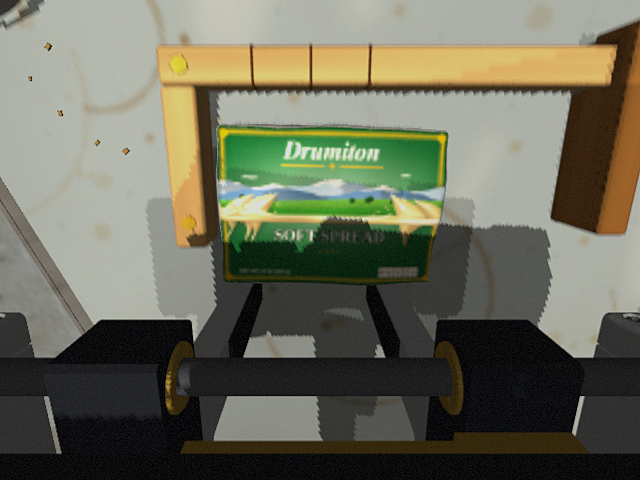

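The butter is moving rigidly with the fingers, clear of the short fence and about 17 mm from seating. I'll push straight now, slowly.

In the tool's units: 0.018 m / 0.3 = 0.06, 0.016 m / 0.3 = 0.0533.

```bash
echo '[[0.6, 0.0167, 0, 0, 0, 0, 0], [0.6, 0.0333, 0, 0, 0, 0, 0], [0.6, 0.0433, 0, 0, 0, 0, 0], [0.6, 0.0533, 0, 0, 0, 0, 0], [0.6, 0.06, 0, 0, 0, 0, 0]]' | python3 shift.py >/dev/null
python3 - <<'E'
from h import *
plan([-.081,-.052],.012,0)
E
```

```text
tip g mm [-81.9 -51.7] z 12.7 yaw 0.001 F [-9.   2.9  9.9] -> tool d [0.0009 0.0003 0.0007] rz 0.001
```

In the tool's units: 0.001 m / 0.3 = 0.0033.

```bash
echo '[[0.6, 0.0033, 0, 0, 0, 0, 0], [0.6, 0.0033, 0, 0, 0, 0, 0]]' | python3 shift.py >/dev/null
python3 - <<'E'
from h import *
plan([-.081,-.052],.012,0)
o=env.get_obs(); im=env.camera("wrist")[:,:,::-1]; cv2.imwrite("pics/w5.png",im); np.savez("w5.npz",p=o["eef_pos"],r=o["eef_rot"])
E
```

```text
tip g mm [-81.9 -51.7] z 12.7 yaw 0.002 F [-10.2   3.9   8.8] -> tool d [0.0009 0.0003 0.0007] rz 0.002
```

View pics/w5.png

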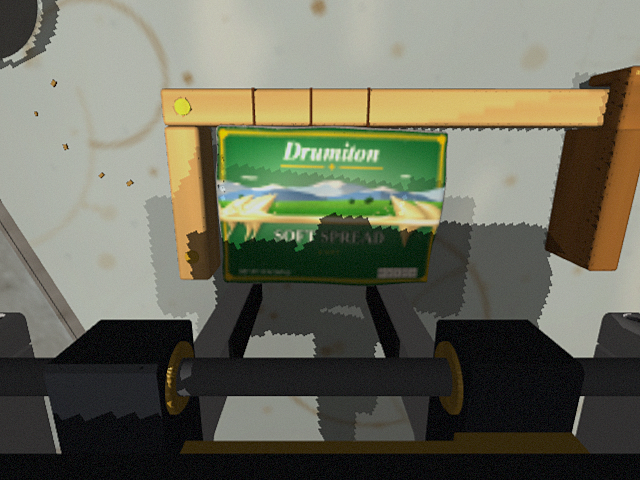

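The butter is seated: its front edge is against the fence at v≈126, its back edge is level, and the fence pushes back with about 10 N. I'll back off, lift, close the fingers and go round to the stop's outer side.

In the tool's units: -0.08 m / 0.3 = -0.2667, -0.035 m / 0.3 = -0.1167.

```bash
echo '[[0.6, -0.04, 0, 0, 0, 0, 0], [0.6, -0.1167, 0, 0, 0, 0, 0], [0.6, -0.1167, 0, -0.1333, 0, 0, 0], [0.0, -0.0667, 0.1167, -0.2333, 0, 0, 0], [0.0, 0, 0.25, -0.2667, 0, 0, 0]]' | python3 shift.py 10 >/dev/null; python3 -c "
from h import *
plan([-.032,-.24],.09,0)"
```

```text
tip g mm [ -77.  -127.1] z 97.0 yaw 0.004 F [ 0.4 -0.3  0.4] -> tool d [0.0445 0.113  0.0076] rz 0.004
```

In the tool's units: 0.113 m / 0.3 = 0.3767, 0.05 m / 0.3 = 0.1667.

```bash
echo '[[0, 0.0667, 0.1333, 0, 0, 0, 0], [0, 0.1333, 0.2667, 0, 0, 0, 0], [0, 0.1667, 0.3767, 0, 0, 0, 0], [0, 0.1667, 0.3767, 0, 0, 0, 0], [0, 0.1667, 0.3767, 0, 0, 0, 0]]' | python3 shift.py
python3 - <<'E'
from h import *
plan([-.032,-.24],.012,0)
o=env.get_obs(); im=env.camera("wrist")[:,:,::-1]; cv2.imwrite("pics/w6.png",im); np.savez("w6.npz",p=o["eef_pos"],r=o["eef_rot"])
E
```

```text
clock: 5.7
eef_pos: [0.5322, -0.4071, 0.2915]
eef_rot: [3.067, -0.68, 0.002]
ft_force: [0.1, -0.5, -0.3]
gripper_width: 0.041
grasp_force: 0.0
tip g mm [ -29.5 -240.3] z 92.5 yaw -0.0 F [ 0.1 -0.5 -0.3] -> tool d [-0.0026 -0.0003  0.0805] rz -0.0
```

View pics/w6.png

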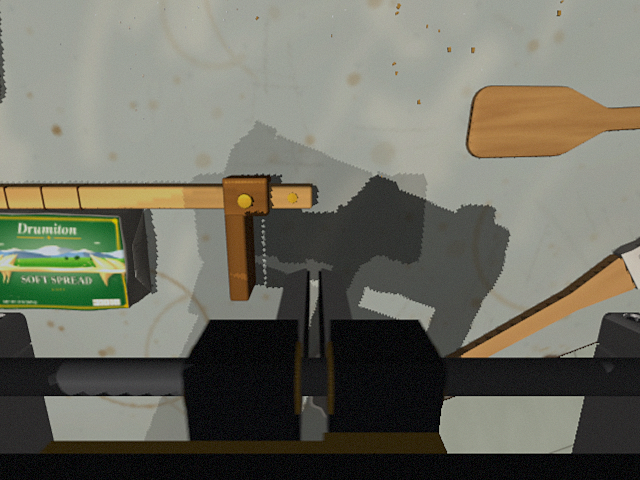

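The fingertips at (315,270) stand over bare table to the right of the jaw (230–255, 215–298), and the butter still sits against the fence. I'll descend.

In the tool's units: 0.08 m / 0.3 = 0.2667, 0.06 m / 0.3 = 0.2.

```bash
echo '[[0, 0, 0, 0.1, 0, 0, 0], [0, -0.0067, 0, 0.2, 0, 0, 0], [0, -0.0067, 0, 0.2667, 0, 0, 0], [0, -0.0067, 0, 0.2667, 0, 0, 0]]' | python3 shift.py >/dev/null; echo '[[0, 0, -0.03, 0, 0, 0, 0], [0, 0, -0.06, 0, 0, 0, 0], [0, 0, -0.0833, 0, 0, 0, 0], [0, 0, -0.1133, 0, 0, 0, 0], [0, 0, -0.14, 0, 0, 0, 0]]' | python3 shift.py >/dev/null; python3 -c "
from h import *
plan([-.032,-.1285],.012,0)"
```

```text
tip g mm [ -31.2 -197.1] z 13.7 yaw 0.002 F [ 0.2 -1.2  1.3] -> tool d [-0.0007 -0.0686  0.0016] rz 0.002
```

In the tool's units: -0.05 m / 0.3 = -0.1667, -0.04 m / 0.3 = -0.1333.

```bash
echo '[[0, 0, -0.0333, 0, 0, 0, 0], [0, 0, -0.0667, 0, 0, 0, 0], [0, 0, -0.1, 0, 0, 0, 0], [0, 0, -0.1333, 0, 0, 0, 0], [0, 0, -0.1667, 0, 0, 0, 0]]' | python3 shift.py >/dev/null;  python3 -c "
from h import *
plan([-.032,-.1285],.012,0)"; echo '[[0, 0, -0.0067, 0, 0, 0, 0], [0, 0, -0.0133, 0, 0, 0, 0], [0, 0, -0.02, 0, 0, 0, 0], [0, 0, -0.03, 0, 0, 0, 0], [0, 0, -0.04, 0, 0, 0, 0]]' | python3 shift.py >/dev/null;  python3 -c "
from h import *
plan([-.032,-.1285],.012,0)"
```

```text
tip g mm [ -32.  -146.9] z 12.6 yaw 0.001 F [ 0.1 -2.4  0.8] -> tool d [-0.     -0.0184  0.0006] rz 0.001
tip g mm [ -32.2 -136. ] z 12.5 yaw 0.001 F [-1.2 -2.2 -0.1] -> tool d [ 0.0002 -0.0075  0.0005] rz 0.001
```

In the tool's units: -0.007 m / 0.3 = -0.0233, -0.006 m / 0.3 = -0.02.

```bash
echo '[[0, 0, -0.0067, 0, 0, 0, 0], [0, 0, -0.0133, 0, 0, 0, 0], [0, 0, -0.0167, 0, 0, 0, 0], [0, 0, -0.02, 0, 0, 0, 0], [0, 0, -0.0233, 0, 0, 0, 0]]' | python3 shift.py >/dev/null;  python3 - <<'E'
from h import *
plan([-.032,-.1285],.012,0)
o=env.get_obs(); im=env.camera("wrist")[:,:,::-1]; cv2.imwrite("pics/w7.png",im); np.savez("w7.npz",p=o["eef_pos"],r=o["eef_rot"])
E
```

```text
tip g mm [ -32.1 -128.7] z 12.5 yaw 0.001 F [-1.  -2.5 -0.5] -> tool d [ 0.0001 -0.0002  0.0005] rz 0.001
```

View pics/w7.png

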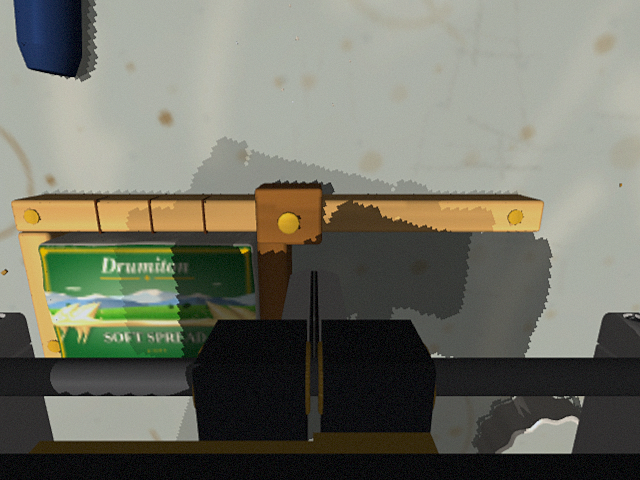

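The jaw's inner face (u≈258) now touches the butter, whose left edge (u≈40) is close to the short fence. The force is still low, so I'll go on in small steps until it rises.

In the tool's units: -0.002 m / 0.3 = -0.0067, -0.001 m / 0.3 = -0.0033.

```bash
for i in 1; do echo '[[0, 0, -0.0033, 0, 0, 0, 0], [0, 0, -0.0067, 0, 0, 0, 0], [0, 0, -0.0067, 0, 0, 0, 0]]' | python3 shift.py | grep force;  python3 -c "
from h import *
plan([-.032,-.1285],.012,0)"; done
```

```text
ft_force: [-3.1, -4.7, -0.8]
grasp_force: 2.6
tip g mm [ -32.1 -127.4] z 12.6 yaw 0.001 F [-3.1 -4.7 -0.8] -> tool d [0.0001 0.0011 0.0006] rz 0.001
```

In the tool's units: -0.001 m / 0.3 = -0.0033.

```bash
echo '[[0, 0, -0.0033, 0, 0, 0, 0], [0, 0, -0.0033, 0, 0, 0, 0]]' | python3 shift.py | grep force;  python3 -c "
from h import *
plan([-.032,-.1285],.012,0)"
```

```text
ft_force: [-4.6, -6.8, -1.0]
grasp_force: 4.0
tip g mm [ -32.1 -127.3] z 12.6 yaw 0.002 F [-4.6 -6.8 -1. ] -> tool d [0.0001 0.0012 0.0006] rz 0.002
```

The tip has stopped advancing while the force climbs to 8 N, so the butter is snug. I'll back off, lift and check.

In the tool's units: -0.13 m / 0.3 = -0.4333, -0.09 m / 0.3 = -0.3.

```bash
echo '[[0, 0, 0.02, 0, 0, 0, 0], [0, 0, 0.1167, 0, 0, 0, 0], [0, 0, 0.1167, -0.15, 0, 0, 0], [0, 0, 0.0667, -0.3, 0, 0, 0], [0, -0.1, -0.05, -0.4333, 0, 0, 0]]' | python3 shift.py >/dev/null; echo '[[0, -0.1, -0.1167, -0.1333, 0, 0, 0], [0, -0.2, -0.2333, -0.2333, 0, 0, 0], [0, -0.2, -0.2333, -0.2333, 0, 0, 0]]' | python3 shift.py >/dev/null
python3 - <<'E'
from h import *
plan([-.1,-.05],.2,0)
o=env.get_obs(); im=env.camera("wrist")[:,:,::-1]; np.savez("w8.npz",p=o["eef_pos"],r=o["eef_rot"]); cv2.imwrite("pics/w8f.png",im)
C=cam("wrist",o); p=proj(C,np.c_[w([[.03,.03],[-.09,-.15]]),[0,0]]); print(p.round())
lo=np.clip(p.min(0)-15,0,None).astype(int); hi=(p.max(0)+15).astype(int); c=im[lo[1]:hi[1],lo[0]:hi[0]]; s=min(800/c.shape[1],600/c.shape[0]); print(lo,s)
cv2.imwrite("pics/w8.png",cv2.resize(c,None,fx=s,fy=s,interpolation=2))
E
```

```text
tip g mm [-116.8  -44.4] z 209.3 yaw 0.004 F [ 0.2 -0.2  0.6] -> tool d [0.0167 0.0057 0.0093] rz 0.004
[[241.  70.]
 [411. 189.]]
[226  54] 4.0
```

View pics/w8.png

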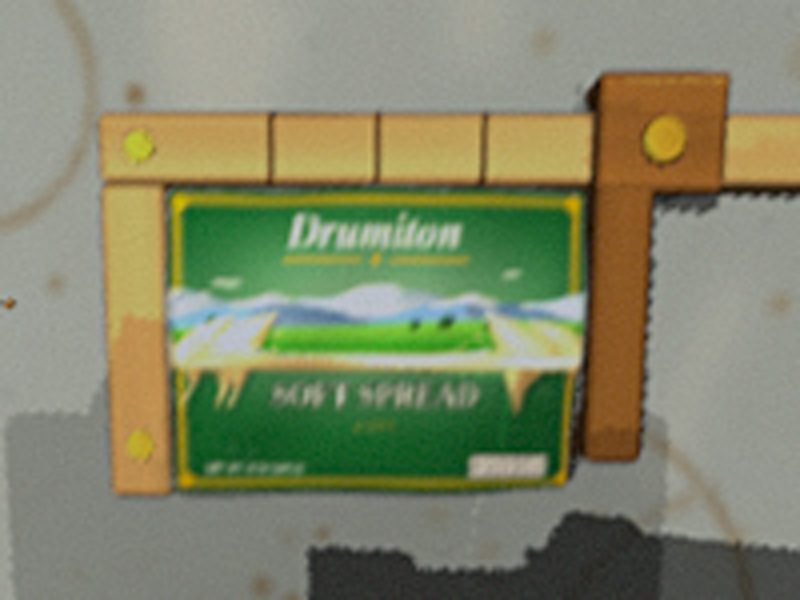

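The butter is flush with the long fence and snug between the short fence (u≈165) and the jaw (u≈588), and the gripper is well clear. I'll hand in the job.

```bash
python3 -c "
from plant import env
print(env.get_obs()['clock']); print(env.close_job())"
```

```text
9.55
the job is handed in; nothing more can be done
None
```

The butter was pushed flush against the long fence and the stop slid up until it was snug against the short fence; the job was handed in at 9.55 s with the gripper clear of everything, and no verdict was returned.

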